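# Point out the parts for the hardness test and confirm

### The arm

A 6-joint arm with a two-finger parallel gripper is mounted at the origin on a cart in front of the work surface, level with it; the furniture and walls round the work are solid. World frame = base frame: x ahead of the robot, y to its left, z up, the work surface at z = 0. Lengths are in m, angles in rad, forces in N, time in s.
With the tool pointing down it reaches from about 0.375 to 0.9 m from the base axis. Payload 3.1 kg.
Tool frame: the origin (TCP) lies midway between the tips of the shut fingers; the grasp point (between the pads) lies 19 mm behind it; x points along the fingers, y is the direction in which the jaws open and shut, and the axes are right-handed (so a half turn about x gives the same grasp; the last joint's range is limited). The gripper opens to 87 mm and grips with 3 to 60 N. Pads are 19 mm wide; open, the fingers measure 117 mm over their backs; the gripper's body (75 mm by 190 mm) begins 51 mm behind the grasp point.
Start: joints at [1.087, 0.527, 1.433, -0, 1.181, -0.178], TCP at [0.188, 0.596, 0.223] pointing down, gripper open.
Joint ranges: [-3.08, 3.08], [-0.75, 2.2], [0.22, 2.44], [-1.43, 4.57], [0, 2.65], [-2.85, 2.85]. Speed limits (rad/s): [2.79, 2.79, 3.14, 3.14, 3.14, 3.14].

### API

Orientations are given as a unit quaternion [x, y, z, w].
In Python, from rig import get_obs, imaging, robot gives the robot as it stands.
- The arm moves only by the shell command python3 -m inch 'ROWS' [FORCE]. ROWS is JSON, a list of rows, each a list of 3 entries, a list of its own where there are three numbers: the finger opening in mm, from 0 to 87, then the shift along the tool's x, y, z in mm, then the turn, a rotation vector about the tool's x, y, z in degrees. In form: [[grip, [dx, dy, dz], [wx, wy, wz]], ...]. A call has 1 to 12 rows; each row shifts and turns the pose as measured when the row begins, along the tool's axes as they then stand; what a row does not reach is not made up. A row lasts 1/8 s, in which the tool goes at most 62.5 mm and 10.7 degrees, less where a joint would pass 70% of its speed; a pose out of reach is approached as far as the arm can. A call with a gripper value outside its range is refused whole. The fingers move at their own pace and stop on an object; FORCE is the grip in N (left out, the last holds). Time passes only in rows, so rows that do not move let the fingers close. It gives the time, the measured TCP pose, the force and the opening at its end, in the units of the state.
- get_obs(): the state, without advancing time (a new reading comes with each control period).
- imaging.camera(name): name is "side" or "top" or "wrist"; returns the picture (420x560x3 uint8, red, green, blue); there is no depth.
- imaging.camera_params(name): a dict with "camera_matrix" (3x3 intrinsics, pixels), "xyz" and "rotation" of the camera in the world. Camera axes: x right, y down, z forward; pixel columns grow to the right and rows downward; lengths in m; the calibration is good to about 2 mm. The wrist camera is an equidistant fisheye: a pixel r from the principal point sees the ray r / f radians off the axis. A picture is of the moment at which its call begins: read the wrist's pose just before it. camera_params takes no time and is no camera call; for the wrist camera it gives the pose at the moment of the call.
- robot.hand_in(): hands the job in, once; it reports no verdict.
Trained networks look in the newest picture that a camera, given by its name, has taken for a name from the list of things; names that differ only in an ending like _2 or _b are one class to them, and where a whole thing is asked for, a point or a joint stands for the part that bears it (a point fixed in the world has none). Each returns a list of dicts, best first, with "confidence" (0 to 1); they miss things now and then, are a little off and sometimes report something else, mostly with a low value. They report only what shows in the picture. A call takes as long as a camera call. They do not tell look-alikes from the thing itself.
- imaging.cut_out(camera, target): "pixels" (420x560 bool, what is visible of it) and "box" ([centre column, centre row, width, height] in pixels, round what is visible of it).
- imaging.tip_of(camera, target): "pixel" ([column, row] in pixels: a listed point, or the origin of a listed thing).
The state is a dict: "time": time; "q": joint angles; "joint_velocities": joint speeds; "joint_torque": joint torques, N m; "position": TCP position; "tool_rot": TCP orientation; "ft_force": force on the tool from outside, world axes, zero at the start; "moment": the same for the moment, N m; "grip_width": finger opening in m.
Only numpy, scipy, OpenCV 4.12 (cv2) and the standard library are available. Lean on these libraries where they do the work, as an engineer would, in place of code of your own. Each camera call takes 0.05 s, during which the arm holds its last target. There are 200 camera calls.

### The job

Show which parts go to the hardness tester: point down at the bronze bushing with your fingertips, straight above its middle and about two or three centimetres over its top, keep still there for two full seconds, and then point at the toothed gear in the same way. After that, confirm the choice by pushing the red lever on its small grey box fully over to its other end, and come away from it. Point at no other part (pass well above them on the way), and do not touch, move or lift any of the parts.

Things in the scene. Friction and masses are not known exactly. Their poses are not given: they have to be found in the camera images.
- hardness_tester: tall light-grey hardness tester, fixed, 0.75 m high, ahead of the robot and left of the parts; origin near the middle of its foot. Obstacle only: no part of it is nearer than 0.52 m to the robot's vertical base axis; its screen and head overhang the foot from 0.51 m above the bench upward. Arms that start on its left must draw in to swing past; keep wrists low and clear of it
- bushing: bronze-coloured plain bushing (a short thick tube), 36 mm in diameter, 30 mm tall, standing on the bench; origin at the centre of its underside, on the bench, z up
- gear: steel spur gear with teeth round its rim, lying flat on the bench, 52 mm in diameter, 16 mm thick; origin at the centre of its underside, on the bench, z up
- bearing: ball bearing (smooth steel rings, dark gap between them), lying flat, 52 mm in diameter, 15 mm thick; bystander; origin at the centre of its underside, on the bench, z up
- steel_sample: plain turned steel cylinder, 30 mm in diameter, 26 mm tall, upright; bystander; origin at the centre of its underside, on the bench, z up
- lever_base: grey box of the lever, fixed to the bench, 70 x 50 mm, 25 mm tall; origin at the centre of its underside; its +x axis is the direction in which the lever is to be pushed (on the whole away from the robot), its y axis the direction of the lever's pivot, which lies 22 mm above the bench over the origin
- lever_tip (a point): centre of the red ball, 26 mm in diameter, at the end of the lever's 10 mm rod; the ball's centre is 80 mm from the pivot, so it stands 92 mm above the bench and 38 mm from the pivot sideways at either end
- lever (a joint): angle of the lever, rad: 0 leaning to the box's -x side (starts between 0 and 0.2), 0.5 upright, 1.0 at its end stop on the +x side; light (about 1 N at the ball) and stays where it is left
Things that resemble listed ones, but are neither listed nor needed, are in the scene too. Leave any pink, purple or yellow look-alike of the gear alone.

How it is judged:
On the way, in this order (a step that is already met when the one before it is completed fails the run):
1. the fingertips dwell just above the bronze bushing (horizontal distance between the grasp point and bushing below 0.02 m and z of the grasp point in the frame of bushing between 0.05 and 0.105 m), for 1.5 s.
2. the fingertips dwell just above the gear (horizontal distance between the grasp point and gear below 0.02 m and z of the grasp point in the frame of gear between 0.036 and 0.091 m), for 1.5 s.
3. the lever is pushed fully over (value of joint lever above 0.85 rad), for 0.2 s.
At the end, for the whole second after the job is handed in: The lever stands within 0.15 rad of its far end, and all four parts stand within 6 mm of where they were, untouched (value of joint lever above 0.85 rad and distance of each of bushing, gear, bearing, steel_sample from where it was at the start of the episode below 0.006 m).
It fails at once if one of the four parts is touched by the robot (contact force between any of the arm, the fingers and bushing above 0.3 N or contact force between any of the arm, the fingers and gear above 0.3 N or contact force between any of the arm, the fingers and bearing above 0.3 N or contact force between any of the arm, the fingers and steel_sample above 0.3 N).
It fails at once if one of the four parts is moved or lifted by more than 6 mm (distance of any of bushing, gear, bearing, steel_sample from where it was at the start of the episode above 0.006 m).
It fails at once if the robot points at a wrong part (fingertips straight above its middle, lower than about 4 cm over its top) ((horizontal distance between the grasp point and bearing below 0.015 m and z of the grasp point in the frame of bearing between 0.015 and 0.075 m) or (horizontal distance between the grasp point and steel_sample below 0.015 m and z of the grasp point in the frame of steel_sample between 0.026 and 0.086 m)).
It also fails if it takes over 54 s, if anything falls off the work surface, if the arm or the gripper's body presses on something with over 40 N, if the wrist force passes 120 N, or if a joint passes its speed limit or range.

## Working session

There is one attempt and no reset: what is moved stays moved. The work goes in short steps, Python scripts to look and compute and a shell command to move; the robot and the scene stay as the last step left them, time stands still between calls to the robot, and variables do not carry over. Pictures are saved under pics/ and viewed, about 8 in all and at most 12, crops included, and the job is handed in when it is done.

```bash
mkdir -p pics; ls
python3 - <<'E'
from rig import get_obs, imaging, robot
import cv2, numpy as np
o=get_obs();print(o['time'],o['position'],o['tool_rot'])
for c in ('top','side'):
    im=imaging.camera(c); cv2.imwrite(f'pics/{c}0.png',im[:,:,::-1])
    p=imaging.camera_params(c); print(c,p)
    for t in ('bushing','gear','bearing','steel_sample','lever_base','lever_tip'):
        for d in imaging.tip_of(c,t)[:4]: print(c,t,np.round(d['pixel'],1),round(d['confidence'],2))
E
```

```text
pics
0.0 [0.18779008 0.59535322 0.22156856] [ 0.10697199  0.69910406 -0.10842335  0.69860925]
top {'camera_matrix': array([[538.51738821,   0.        , 282.17379504],
       [  0.        , 538.51738821, 208.37411657],
       [  0.        ,   0.        ,   1.        ]]), 'xyz': array([ 0.35792061, -0.21139939,  1.32619237]), 'rotation': array([-0.70169575,  0.71058465, -0.03465955,  0.03861667])}
top bushing [321.6 181.1] 0.59
top gear [384.  270.2] 0.83
top gear [353.3 232.8] 0.81
top gear [362.2 306.4] 0.77
top gear [334.9 276.1] 0.71
top bearing [253.6 233.2] 0.49
top steel_sample [370.4 193.3] 0.46
top lever_base [302.6 226.2] 0.8
side {'camera_matrix': array([[464.57144724,   0.        , 276.88077704],
       [  0.        , 464.57144724, 211.28723993],
       [  0.        ,   0.        ,   1.        ]]), 'xyz': array([ 0.39458057, -1.15999287,  0.74840472]), 'rotation': array([ 0.88735228, -0.04176693,  0.02697499, -0.45840353])}
side gear [215.  300.4] 0.88
side gear [210.7 272.9] 0.86
side gear [250.7 278.1] 0.72
side gear [181.6 286.9] 0.64
side bearing [252.6 216. ] 0.66
side bearing [307.3 259. ] 0.59
side steel_sample [301.  292.1] 0.64
side lever_base [259.4 244.8] 0.88
side lever_tip [246.2 216. ] 0.61
```

Run:
```python
import cv2
t=cv2.imread('pics/top0.png')[130:340,210:430]
cv2.imwrite('pics/topc.png',cv2.resize(t,None,fx=2.8,fy=2.8,interpolation=2))
t=cv2.imread('pics/side0.png')[170:330,140:360]
cv2.imwrite('pics/sidec.png',cv2.resize(t,None,fx=3.5,fy=3.5,interpolation=2))
```

```text
(no output)
```

View pics/topc.png

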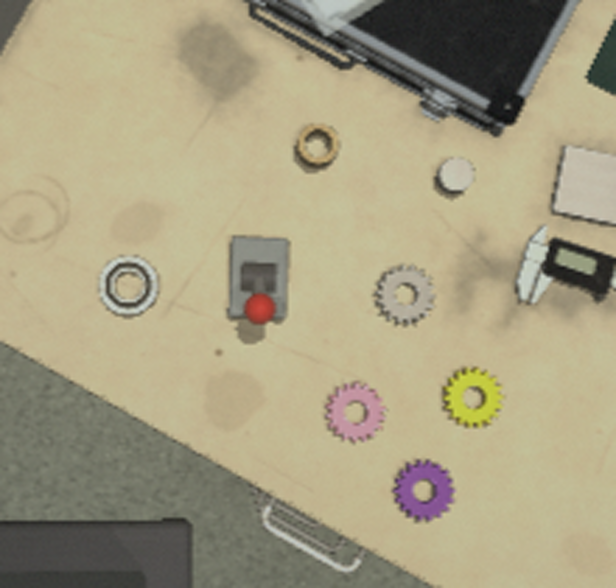

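View pics/sidec.png

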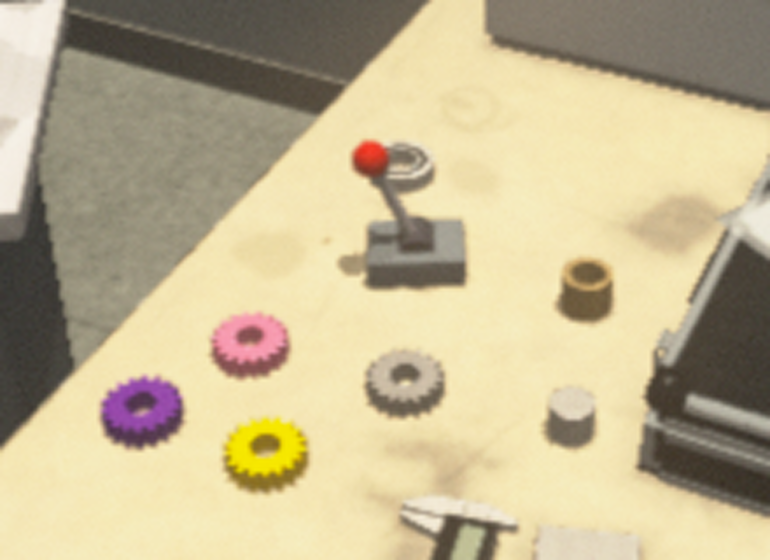

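View pics/top0.png

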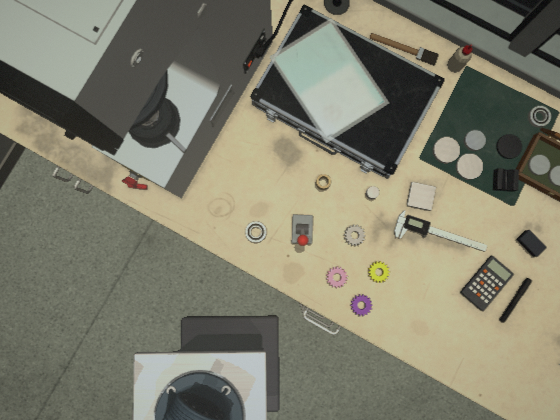

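The grey gear is at (354,235). Its look-alikes are pink (337,277), yellow (379,272) and purple (361,305). The bushing is at (323,183), the bearing at (256,232) and the steel sample at (373,193). The lever's red ball is at (303,240), on its box at (302,228). I'll take the grey toothed gear and the bronze ring.

```bash
cat > h.py <<'E'
from rig import get_obs, imaging
import numpy as np, cv2
from scipy.spatial.transform import Rotation as R
def hit(cam,px,z):
    p=imaging.camera_params(cam);K=p['camera_matrix']
    d=R.from_quat(p['rotation']).apply(np.linalg.inv(K)@[px[0],px[1],1]); c=np.array(p['xyz'])
    return (c+d*(z-c[2])/d[2])[:2]
def st():
    o=get_obs();M=R.from_quat(o['tool_rot']).as_matrix();p=np.array(o['position'])
    print('t',round(o['time'],2),'tcp',p.round(4),'gp',(p-.019*M[:,0]).round(4),'F',np.round(o['ft_force'],1),'q',np.round(o['q'],2));print('cols x,y,z',M.T.round(3).tolist())
    return p,M
E
python3 - <<'E'
from h import *
st()
T={c:cv2.imread(f'pics/{c}0.png') for c in('top','side')}
for c in T: imaging.camera(c)
H={'bushing':(0.022,),'gear':(.013,),'bearing':(.012,),'steel_sample':(.02,),'lever_base':(.02,)}
for c in T:
    for t,(z,) in H.items():
        for d in imaging.cut_out(c,t)[:5]:
            m=d['pixels'];v,u=np.nonzero(m)
            print(c,t,np.round(d['box'],1),round(d['confidence'],2),T[c][m].mean(0).round()[::-1],hit(c,(u.mean(),v.mean()),z).round(4))
    for t in H:
        for d in imaging.tip_of(c,t)[:5]: print(c,t,'origin',round(d['confidence'],2),hit(c,d['pixel'],0).round(4))
    # red ball
    im=T[c].astype(int);m=((im[:,:,2]>140)&(im[:,:,1]<70)&(im[:,:,0]<70)).astype(np.uint8)
    n,l,s,ce=cv2.connectedComponentsWithStats(m)
    for k in range(1,n):
        if s[k,4]>25: print(c,'red',ce[k].round(1),s[k,4],hit(c,ce[k],.092).round(4))
E
```

```text
t 0.7 tcp [0.1881 0.596  0.2226] gp [0.1881 0.596  0.2416] F [ 0.3  0.7 -0.4] q [ 1.09  0.53  1.43  0.    1.18 -0.18]
cols x,y,z [[0.0, 0.0, -1.0], [0.301, 0.954, 0.0], [0.954, -0.301, 0.0]]
top bushing [324.4 179.7  18.3  16.4] 0.64 [143. 126.  91.] [ 0.5579 -0.3059]
top gear [381.  269.7  13.7  20.2] 0.87 [181. 185.  67.] [ 0.3388 -0.4354]
top gear [337.5 277.5  18.3  22.8] 0.74 [184. 143. 150.] [ 0.3265 -0.3342]
top gear [355.  234.4  21.2  23.6] 0.61 [163. 157. 140.] [ 0.426  -0.3802]
top gear [362.9 302.   16.   17.3] 0.6 [130.  85. 141.] [ 0.2599 -0.3917]
top bearing [255.8 233.2  22.1  17.3] 0.8 [150. 150. 136.] [ 0.4374 -0.1385]
top steel_sample [372.1 194.8  11.5  11.1] 0.54 [179. 176. 159.] [ 0.5301 -0.425 ]
top lever_base [301.9 230.9  22.4  34.3] 0.95 [127. 112. 103.] [ 0.4422 -0.2528]
top lever_base [256.9 231.4  23.3  20.1] 0.73 [148. 149. 137.] [ 0.4376 -0.1404]
top bushing origin 0.41 [ 0.5562 -0.2999]
top gear origin 0.87 [ 0.2634 -0.3894]
top gear origin 0.8 [ 0.3295 -0.4475]
top gear origin 0.71 [ 0.3245 -0.3425]
top gear origin 0.55 [ 0.4278 -0.3832]
top bearing o
[... 604 characters left out ...]
02. 129. 136.] [ 0.3284 -0.3441]
side gear [256.2 279.5  29.6  22.3] 0.72 [170. 155. 132.] [ 0.4282 -0.3887]
side bearing [255.6 219.9  14.8  15.3] 0.7 [166. 152. 131.] [ 0.4462 -0.1483]
side lever_base [256.8 232.9  36.1  41.4] 0.87 [137. 116. 100.] [ 0.4391 -0.245 ]
side bushing origin 0.55 [ 0.5591 -0.3207]
side gear origin 0.96 [ 0.3358 -0.4348]
side gear origin 0.84 [ 0.4247 -0.3694]
side gear origin 0.73 [ 0.3272 -0.3462]
side bearing origin 0.45 [ 0.4306 -0.1423]
side steel_sample origin 0.71 [ 0.5292 -0.4303]
side lever_base origin 0.69 [ 0.4458 -0.249 ]
side red [396.3 170. ] 33 [ 0.8464 -0.0683]
side red [245.5 214.4] 45 [ 0.4155 -0.2457]
side red [502.5 328.7] 51 [ 0.8634 -0.6402]
```

```bash
python3 - <<'E'
from h import *
def tc(u,v):return (u/2.8+210-.3,v/2.8+130-.3)
def sc(u,v):return (u/3.5+140-.3,v/3.5+170-.3)
for n,z,t,s in [('bush',.03,(317,146),(587,273)),('gear',.016,(404,294),(405,374)),('bear',.015,(129,286),(403,160)),('steel',.026,(456,175),(572,402)),('ball',.092,(260,308),(370,158)),('boxA',.025,(231,236),(0,0)),('boxB',.025,(289,238),(0,0)),('boxC',.025,(287,318),(0,0)),('boxD',.025,(230,318),(0,0))]:
    print(n,hit('top',tc(*t),z).round(4),hit('side',sc(*s),z).round(4))
E
python3 -m inch '[[0,[0,-56,0],[0,0,0]],[0,[0,-56,0],[0,0,0]],[0,[0,-56,0],[0,0,0]],[0,[0,-50,0],[0,0,0]],[0,[0,0,0],[0,0,0]]]'
python3 -c "from h import *;st()"
```

```text
bush [ 0.5564 -0.3048] [ 0.56   -0.3094]
gear [ 0.4277 -0.3787] [ 0.4297 -0.3837]
bear [ 0.4377 -0.1398] [ 0.4428 -0.1451]
steel [ 0.53   -0.4253] [ 0.5322 -0.429 ]
ball [ 0.4137 -0.2511] [ 0.4152 -0.2474]
boxA [ 0.4793 -0.2291] [0.1052 0.1101]
boxB [ 0.477  -0.2793] [0.1052 0.1101]
boxC [ 0.4078 -0.2763] [0.1052 0.1101]
boxD [ 0.4084 -0.2272] [0.1052 0.1101]
time: 2.42
position: [0.1204, 0.3824, 0.2211]
tool_rot: [0.108, 0.699, -0.107, 0.699]
ft_force: [0.5, 0.2, 0.6]
grip_width: 0.0453
t 2.42 tcp [0.1204 0.3824 0.2211] gp [0.1204 0.3824 0.2401] F [0.5 0.2 0.6] q [ 0.99  0.23  1.96 -0.    0.95 -0.28]
cols x,y,z [[0.001, 0.001, -1.0], [0.301, 0.954, 0.001], [0.954, -0.301, 0.0]]
```

```bash
python3 -m inch '[[0,[0,-4,55],[8,0,0]],[0,[0,-4,55],[8,0,0]],[0,[0,-4,55],[8,0,0]],[0,[0,-4,55],[8,0,0]],[0,[0,-4,55],[8,0,0]],[0,[0,-4,55],[8,0,0]]]'
python3 -c "from h import *;st()"
```

```text
time: 3.18
position: [0.3756, 0.1704, 0.2248]
tool_rot: [0.395, 0.588, -0.379, 0.595]
ft_force: [0.8, 0.7, -0.7]
grip_width: 0.0005
t 3.17 tcp [0.3756 0.1704 0.2248] gp [0.3753 0.1701 0.2438] F [ 0.8  0.7 -0.7] q [ 0.15  0.23  1.95  0.01  0.94 -0.27]
cols x,y,z [[0.02, 0.013, -1.0], [0.916, 0.4, 0.024], [0.4, -0.917, -0.004]]
```

```bash
python3 -m inch '[[0,[0,-6,55],[8,0,0]],[0,[0,-6,55],[8,0,0]],[0,[0,-5,55],[8,0,0]],[0,[0,-4,55],[8,0,0]],[0,[0,-4,55],[8,0,0]],[0,[0,-4,55],[8,0,0]],[0,[0,0,0],[0,0,0]]]'
python3 - <<'E'
from h import *
p,M=st()
print((M.T@(np.r_[.557,-.306,.2]-p)*1000).round())
E
```

```text
time: 4.05
position: [0.3807, -0.1729, 0.2242]
tool_rot: [0.616, 0.364, -0.587, 0.38]
ft_force: [0.2, -0.6, 0.5]
grip_width: 0.0002
t 4.05 tcp [ 0.3807 -0.1729  0.2242] gp [ 0.3799 -0.1729  0.2432] F [ 0.2 -0.6  0.5] q [-0.72  0.23  1.95  0.04  0.93 -0.28]
cols x,y,z [[0.046, 0.003, -0.999], [0.894, -0.447, 0.04], [-0.446, -0.895, -0.023]]
[ 32. 216.  41.]
```

```bash
python3 -m inch '[[0,[0,54,10],[0,-1.3,-2.3]],[0,[0,54,10],[0,0,0]],[0,[0,54,10],[0,0,0]],[0,[0,50,10],[0,0,0]],[0,[0,0,0],[0,0,0]]]'
python3 - <<'E'
from h import *
p,M=st()
print((M.T@(np.r_[.557,-.306,.052]-p)*1000).round())
im=imaging.camera('wrist');cv2.imwrite('pics/w1.png',im[:,:,::-1]);q=imaging.camera_params('wrist');print(q)
for t in('bushing','gear'):
    for d in imaging.cut_out('wrist',t)[:5]: print(t,d['box'],d['confidence'])
E
```

```text
time: 4.68
position: [0.5606, -0.301, 0.2229]
tool_rot: [0.6, 0.376, -0.6, 0.372]
ft_force: [-0.5, 0.3, -0.3]
grip_width: 0.0003
t 4.67 tcp [ 0.5606 -0.301   0.2229] gp [ 0.5606 -0.301   0.2419] F [-0.5  0.3 -0.3] q [-0.67  0.54  1.4   0.    1.2  -0.21]
cols x,y,z [[-0.002, 0.004, -1.0], [0.898, -0.44, -0.004], [-0.44, -0.898, -0.003]]
[171.  -0.   7.]
{'camera_matrix': array([[325.1922621 ,   0.        , 284.60814097],
       [  0.        , 325.1922621 , 212.15047806],
       [  0.        ,   0.        ,   1.        ]]), 'xyz': array([ 0.5963861 , -0.22480231,  0.38379973]), 'rotation': array([ 0.96341434, -0.22287967, -0.03760573,  0.14402525])}
bushing [286.2, 189.3, 34.9, 30.4] 0.92
gear [138.2, 324.9, 27.4, 22.1] 0.96
gear [148.2, 276.5, 34.3, 32.8] 0.75
gear [148.7, 213.6, 58.2, 42.0] 0.7
gear [225.3, 262.9, 24.8, 9.1] 0.56
```

View pics/w1.png

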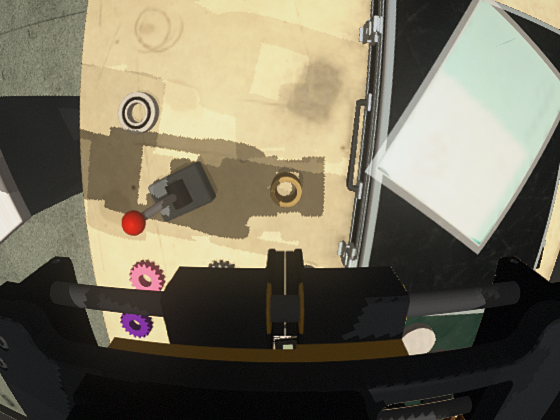

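The wrist view shows the bushing at (286,187), the ball at (134,222), the bearing at (139,112), and the fingertips at about (286,255).

```bash
cat >> h.py <<'E'
def whit(px,z,q=None):
    q=q or imaging.camera_params('wrist');K=q['camera_matrix']
    x=(px[0]-K[0,2])/K[0,0];y=(px[1]-K[1,2])/K[1,1];r=np.hypot(x,y)+1e-9
    d=R.from_quat(q['rotation']).apply([np.sin(r)*x/r,np.sin(r)*y/r,np.cos(r)]);c=np.array(q['xyz'])
    return (c+d*(z-c[2])/d[2])[:2]
E
python3 - <<'E'
from h import *
for n,px,z in [('bush top',(286,187.5),.03),('ball',(134,222.5),.092),('bearing',(139,112.5),.015),('pink',(147,275),.016)]: print(n,whit(px,z).round(4))
E
```

```text
bush top [ 0.5569 -0.2947]
ball [ 0.4074 -0.2451]
bearing [ 0.4386 -0.1351]
pink [ 0.3311 -0.322 ]
```

Run:
```python
from h import *
q=imaging.camera_params('wrist');K=q['camera_matrix'];Rw=R.from_quat(q['rotation'])
def pr(P):
    d=Rw.inv().apply(np.array(P)-q['xyz']);a=np.arctan2(np.hypot(*d[:2]),d[2]);e=d[:2]/np.hypot(*d[:2]);return (K[0,0]*a*e+K[:2,2]).round(1)
p,M=st()
print('tcp',pr(p),'+-20 y',pr(p+M[:,1]*.02),'front face',pr(p-M[:,2]*.01),pr(p+M[:,2]*.01))
for P in [(.557,-.306,.03),(.4285,-.381,.016),(.438,-.140,.015),(.414,-.25,.092)]: print(P,pr(P))
im=cv2.imread('pics/w1.png')[165:300,215:360]
im=cv2.resize(im,None,fx=4,fy=4,interpolation=cv2.INTER_CUBIC);cv2.imwrite('pics/w1c.png',im)
for c in('top','side'):
    im=imaging.camera(c);cv2.imwrite(f'pics/{c}1.png',im[:,:,::-1])
    P=imaging.camera_params(c);d=R.from_quat(P['rotation']).inv().apply(p-P['xyz']);u=P['camera_matrix']@d;print(c,'tcp proj',u[:2]/u[2])
a=cv2.imread('pics/side1.png')[150:300,200:360];cv2.imwrite('pics/s1c.png',cv2.resize(a,None,fx=4,fy=4,interpolation=2))
```

```text
t 4.83 tcp [ 0.5562 -0.2978  0.2229] gp [ 0.5564 -0.298   0.2419] F [0.4 0.8 0.4] q [-0.67  0.54  1.41  0.    1.2  -0.21]
cols x,y,z [[-0.007, 0.008, -1.0], [0.898, -0.44, -0.01], [-0.44, -0.898, -0.004]]
tcp [285.1 270.2] +-20 y [321. 270.] front face [285.1 253.9] [285.1 285.7]
(0.557, -0.306, 0.03) [290.5 196.3]
(0.4285, -0.381, 0.016) [227.1 285.4]
(0.438, -0.14, 0.015) [140.3 116.2]
(0.414, -0.25, 0.092) [141. 224.]
top tcp proj [325.97808892 167.78456262]
side tcp proj [309.12691055 176.52462873]
```

View pics/w1c.png

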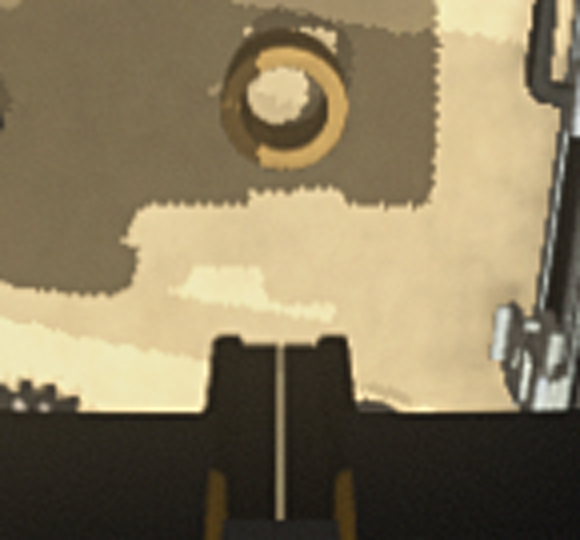

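View pics/s1c.png

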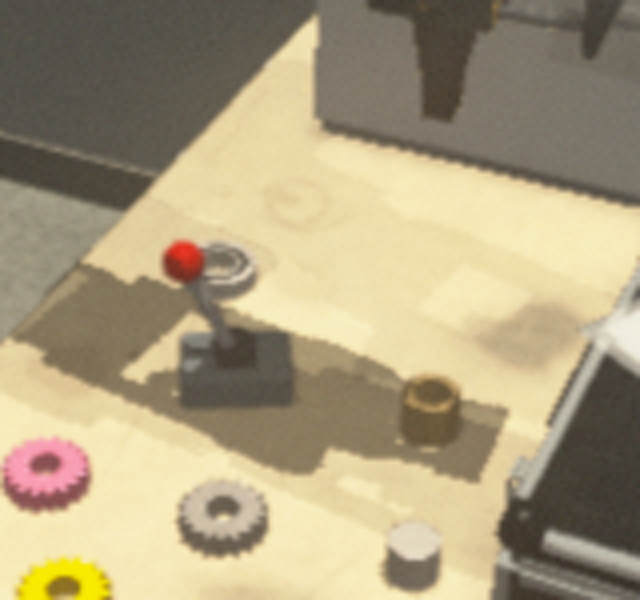

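```bash
python3 -m inch '[[0,[40,3,7],[0,0,0]],[0,[40,0,0],[0,0,0]],[0,[40,0,0],[0,0,0]],[0,[0,0,0],[0,0,0]]]'
python3 - <<'E'
from h import *
p,M=st()
print((M.T@(np.r_[.557,-.306,.056]-p)*1000).round(1))
E
```

```text
time: 5.42
position: [0.5534, -0.3025, 0.1048]
tool_rot: [-0.6, -0.377, 0.6, -0.372]
ft_force: [-0.2, 0.5, -0.7]
grip_width: 0.0004
t 5.42 tcp [ 0.5534 -0.3025  0.1048] gp [ 0.5534 -0.3026  0.1238] F [-0.2  0.5 -0.7] q [-0.68  0.68  1.51  0.    0.96 -0.22]
cols x,y,z [[-0.003, 0.005, -1.0], [0.898, -0.439, -0.005], [-0.439, -0.898, -0.003]]
[48.8  5.1  1.7]
```

```bash
python3 -m inch '[[0,[30,5,2],[0,0,0]],[0,[19,0,0],[0,0,0]],[0,[0,0,0],[0,0,0]]]'
python3 - <<'E'
from h import *
p,M=st()
im=imaging.camera('side');cv2.imwrite('pics/s2.png',cv2.resize(im[190:290,240:380,::-1],None,fx=4,fy=4,interpolation=2))
print((M.T@(np.r_[.557,-.306,.056]-p)*1000).round(1))
E
```

```text
time: 5.8
position: [0.5591, -0.3073, 0.0606]
tool_rot: [0.601, 0.374, -0.599, 0.375]
ft_force: [-0.2, 0.2, -0.0]
grip_width: 0.0005
t 5.8 tcp [ 0.5591 -0.3073  0.0606] gp [ 0.5591 -0.3073  0.0796] F [-0.2  0.2 -0. ] q [-0.68  0.75  1.52  0.    0.87 -0.23]
cols x,y,z [[0.003, -0.0, -1.0], [0.899, -0.438, 0.003], [-0.438, -0.899, -0.001]]
[ 4.6 -2.5 -0.3]
```

View pics/s2.png

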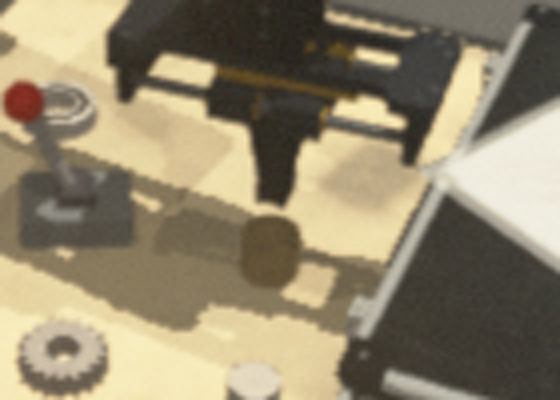

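The tip stands straight above the bushing in the side view, about 2–3 cm over its top. I'll hold here.

```bash
python3 -m inch '[[0,[0,0,0],[0,0,0]],[0,[0,0,0],[0,0,0]],[0,[0,0,0],[0,0,0]],[0,[0,0,0],[0,0,0]],[0,[0,0,0],[0,0,0]],[0,[0,0,0],[0,0,0]],[0,[0,0,0],[0,0,0]],[0,[0,0,0],[0,0,0]],[0,[0,0,0],[0,0,0]],[0,[0,0,0],[0,0,0]],[0,[0,0,0],[0,0,0]],[0,[0,0,0],[0,0,0]]]'
python3 -m inch '[[0,[0,0,0],[0,0,0]],[0,[0,0,0],[0,0,0]],[0,[0,0,0],[0,0,0]],[0,[0,0,0],[0,0,0]],[0,[0,0,0],[0,0,0]],[0,[0,0,0],[0,0,0]]]'
python3 -m inch '[[0,[-40,0,0],[0,0,0]],[0,[-40,0,0],[0,0,0]],[0,[-40,0,0],[0,0,0]],[0,[0,0,0],[0,0,0]]]'
python3 - <<'E'
from h import *
p,M=st()
print((M.T@(np.r_[.4285,-.381,.043]-p)*1000).round(1))
E
```

```text
time: 7.35
position: [0.5614, -0.3089, 0.0651]
tool_rot: [0.602, 0.372, -0.598, 0.378]
ft_force: [0.5, -0.4, -0.7]
grip_width: 0.0003
time: 8.1
position: [0.5613, -0.3089, 0.0651]
tool_rot: [0.602, 0.372, -0.598, 0.378]
ft_force: [0.3, -0.4, 0.0]
grip_width: 0.0001
time: 8.6
position: [0.56, -0.3082, 0.1875]
tool_rot: [0.601, 0.372, -0.598, 0.377]
ft_force: [0.8, -0.2, 0.1]
grip_width: 0.0007
t 8.6 tcp [ 0.56   -0.3082  0.1875] gp [ 0.5598 -0.3082  0.2065] F [ 0.8 -0.2  0.1] q [-0.68  0.58  1.44  0.    1.11 -0.23]
cols x,y,z [[0.008, -0.003, -1.0], [0.899, -0.438, 0.008], [-0.438, -0.899, -0.0]]
[143.7 -87.5 123.1]
```

```bash
python3 -m inch '[[0,[0,-29,41],[0,0,0]],[0,[0,-29,41],[0,0,0]],[0,[0,-29,41],[0,0,0]],[0,[0,0,0],[0,0,0]],[0,[40,0,0],[0,0,0]],[0,[40,0,0],[0,0,0]],[0,[0,0,0],[0,0,0]]]'
python3 - <<'E'
from h import *
p,M=st()
print((M.T@(np.r_[.4285,-.381,.043]-p)*1000).round(1))
E
```

```text
time: 9.48
position: [0.4257, -0.3799, 0.1009]
tool_rot: [0.601, 0.374, -0.597, 0.376]
ft_force: [-0.4, -0.1, 0.2]
grip_width: 0.0
t 9.47 tcp [ 0.4257 -0.3799  0.1009] gp [ 0.4255 -0.3799  0.1199] F [-0.4 -0.1  0.2] q [-0.93  0.62  1.68  0.01  0.84 -0.48]
cols x,y,z [[0.006, 0.0, -1.0], [0.899, -0.437, 0.006], [-0.437, -0.899, -0.003]]
[57.9  2.7 -0.1]
```

```bash
python3 -m inch '[[0,[30,3,0],[0,0,0]],[0,[27,0,0],[0,0,0]],[0,[0,0,0],[0,0,0]],[0,[0,0,0],[0,0,0]]]'
python3 - <<'E'
from h import *
p,M=st()
im=imaging.camera('side');cv2.imwrite('pics/s3.png',cv2.resize(im[190:310,200:360,::-1],None,fx=4,fy=4,interpolation=2))
E
```

```text
time: 9.98
position: [0.4337, -0.3826, 0.047]
tool_rot: [0.601, 0.372, -0.596, 0.38]
ft_force: [0.2, 0.2, 1.2]
grip_width: 0.0005
t 9.97 tcp [ 0.4337 -0.3826  0.047 ] gp [ 0.4334 -0.3825  0.066 ] F [0.2 0.2 1.2] q [-0.92  0.71  1.69  0.01  0.73 -0.48]
cols x,y,z [[0.012, -0.005, -1.0], [0.901, -0.434, 0.013], [-0.434, -0.901, -0.0]]
```

View pics/s3.png

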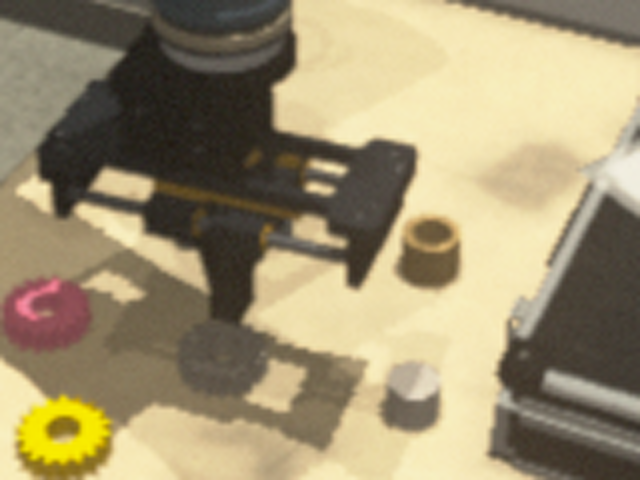

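```bash
python3 -m inch '[[0,[0,-5,0],[0,0,0]],[0,[0,0,0],[0,0,0]],[0,[0,0,0],[0,0,0]],[0,[0,0,0],[0,0,0]],[0,[0,0,0],[0,0,0]],[0,[0,0,0],[0,0,0]],[0,[0,0,0],[0,0,0]],[0,[0,0,0],[0,0,0]],[0,[0,0,0],[0,0,0]],[0,[0,0,0],[0,0,0]],[0,[0,0,0],[0,0,0]],[0,[0,0,0],[0,0,0]]]'
python3 -m inch '[[0,[0,0,0],[0,0,0]],[0,[0,0,0],[0,0,0]],[0,[0,0,0],[0,0,0]],[0,[0,0,0],[0,0,0]],[0,[0,0,0],[0,0,0]],[0,[0,0,0],[0,0,0]],[0,[0,0,0],[0,0,0]]]'
python3 -m inch '[[0,[-45,0,0],[0,0,0]],[0,[-45,0,0],[0,0,0]],[0,[-45,0,0],[0,0,0]],[0,[0,0,0],[0,0,0]]]'
python3 - <<'E'
from h import *
p,M=st()
print((M.T@(np.r_[.375,-.25,.082]-p)*1000).round(1))
E
```

```text
time: 11.52
position: [0.4297, -0.3814, 0.0499]
tool_rot: [0.602, 0.371, -0.596, 0.381]
ft_force: [-0.4, -0.1, -1.0]
grip_width: 0.0004
time: 12.4
position: [0.4297, -0.3815, 0.0499]
tool_rot: [0.602, 0.371, -0.596, 0.381]
ft_force: [0.7, 0.0, -0.4]
grip_width: 0.0003
time: 12.9
position: [0.4275, -0.3802, 0.1876]
tool_rot: [0.602, 0.371, -0.596, 0.38]
ft_force: [0.2, 0.2, -0.8]
grip_width: 0.0004
t 12.9 tcp [ 0.4275 -0.3802  0.1876] gp [ 0.4273 -0.3801  0.2066] F [ 0.2  0.2 -0.8] q [-0.93  0.49  1.61  0.01  1.02 -0.48]
cols x,y,z [[0.013, -0.007, -1.0], [0.9, -0.435, 0.015], [-0.435, -0.901, 0.0]]
[ 104.  -105.5  -94.5]
```

```bash
python3 -m inch '[[0,[0,-39,-29],[0,0,0]],[0,[0,-39,-29],[0,0,0]],[0,[0,-39,-29],[0,0,0]],[0,[0,0,0],[-8,0,0]],[0,[0,0,0],[-8,0,0]],[0,[0,0,0],[-8,0,0]],[0,[0,0,0],[0,0,0]]]'
python3 - <<'E'
from h import *
p,M=st()
print((M.T@(np.r_[.362,-.251,.080]-p)*1000).round(1))
im=imaging.camera('wrist');cv2.imwrite('pics/w4.png',im[:,:,::-1])
E
```

```text
time: 13.78
position: [0.3533, -0.242, 0.1797]
tool_rot: [0.507, 0.495, -0.503, 0.495]
ft_force: [0.7, 0.3, -0.0]
grip_width: 0.0005
t 13.78 tcp [ 0.3533 -0.242   0.1797] gp [ 0.3533 -0.242   0.1987] F [ 0.7  0.3 -0. ] q [-0.87  0.34  1.96  0.01  0.85 -0.85]
cols x,y,z [[0.004, 0.003, -1.0], [1.0, -0.019, 0.004], [-0.019, -1.0, -0.003]]
[99.7  8.4  9.2]
```

View pics/w4.png

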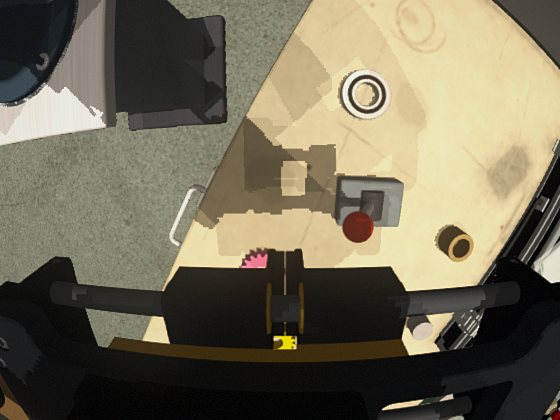

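The ball is at (358,227), well clear on the +x side of the fingertips (286,250). I'll go down behind it.

```bash
python3 -m inch '[[0,[33,6,9],[0,0,0]],[0,[33,0,0],[0,0,0]],[0,[33,0,0],[0,0,0]],[0,[0,0,0],[0,0,0]]]'
python3 -c "
from h import *
p,M=st()
print((M.T@(np.r_[.455,-.253,.080]-p)*1000).round(1))"
```

```text
time: 14.32
position: [0.3605, -0.2521, 0.0777]
tool_rot: [0.509, 0.492, -0.505, 0.493]
ft_force: [-0.0, 0.1, 1.2]
grip_width: 0.0
t 14.32 tcp [ 0.3605 -0.2521  0.0777] gp [ 0.3604 -0.2521  0.0967] F [-0.   0.1  1.2] q [-0.87  0.55  2.02  0.01  0.57 -0.85]
cols x,y,z [[0.006, 0.002, -1.0], [1.0, -0.029, 0.006], [-0.029, -1.0, -0.002]]
[-1.8 94.5 -1.9]
```

```bash
python3 -m inch '[[0,[0,16,0],[0,0,0]],[0,[0,16,0],[0,0,0]],[0,[0,16,0],[0,0,0]],[0,[0,16,0],[0,0,0]],[0,[0,14,0],[0,0,0]],[0,[0,8,0],[0,0,0]],[0,[0,0,0],[0,0,0]]]'
python3 - <<'E'
from h import *
p,M=st()
im=imaging.camera('side');cv2.imwrite('pics/s5.png',cv2.resize(im[180:290,200:350,::-1],None,fx=4,fy=4,interpolation=2))
E
```

```text
time: 15.2
position: [0.4563, -0.2564, 0.0849]
tool_rot: [0.509, 0.488, -0.505, 0.498]
ft_force: [0.2, -1.0, 0.3]
grip_width: 0.0003
t 15.2 tcp [ 0.4563 -0.2564  0.0849] gp [ 0.456  -0.2563  0.1039] F [ 0.2 -1.   0.3] q [-0.73  0.6   1.82  0.01  0.71 -0.7 ]
cols x,y,z [[0.013, -0.006, -1.0], [1.0, -0.029, 0.013], [-0.029, -1.0, 0.006]]
```

View pics/s5.png

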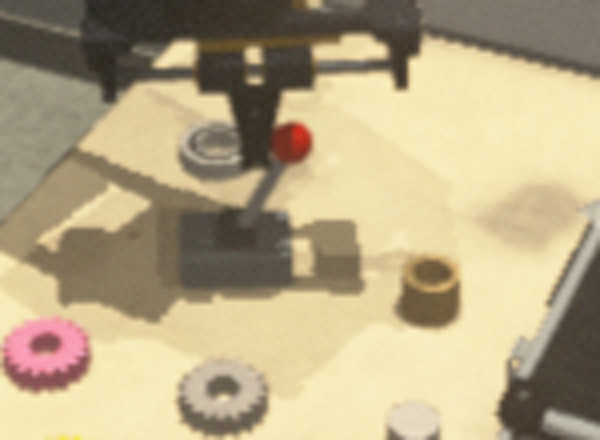

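The lever leans to its +x side with the ball at about (273,216). No stop force has shown yet, so I'll push on gently.

```bash
python3 -c "
from h import *
print(hit('side',(272.6,215.5),.094))"
for i in 1; do python3 -m inch '[[0,[0,4,0],[0,0,0]],[0,[0,3,0],[0,0,0]]]'; python3 -m inch '[[0,[0,4,0],[0,0,0]],[0,[0,3,0],[0,0,0]]]'; done
```

```text
[ 0.48009879 -0.2584671 ]
time: 15.5
position: [0.4605, -0.256, 0.0846]
tool_rot: [0.508, 0.49, -0.506, 0.496]
ft_force: [-7.7, -3.5, 3.2]
grip_width: 0.0004
time: 15.75
position: [0.4604, -0.2558, 0.0846]
tool_rot: [-0.504, -0.495, 0.508, -0.492]
ft_force: [-7.7, -2.7, 5.5]
grip_width: 0.0
```

The end stop is felt at -7.7 N with no further travel. I'll back off.

```bash
python3 -m inch '[[0,[0,0,0],[0,0,0]],[0,[0,0,0],[0,0,0]],[0,[0,-20,0],[0,0,0]],[0,[0,-30,0],[0,0,0]],[0,[0,-30,0],[0,0,0]],[0,[-40,0,0],[0,0,0]],[0,[-40,0,0],[0,0,0]],[0,[0,0,0],[0,0,0]],[0,[0,0,0],[0,0,0]]]'
python3 - <<'E'
from h import *
p,M=st()
a=[]
for c,s in(('side',(slice(170,320),slice(200,350))),('top',(slice(140,290),slice(230,380)))):
    im=imaging.camera(c);T=cv2.imread(f'pics/{c}0.png')
    a+=[np.hstack([T[s],im[:,:,::-1][s]])]
cv2.imwrite('pics/f.png',cv2.resize(np.vstack(a),None,fx=2,fy=2,interpolation=2))
im=imaging.camera('side').astype(int);m=((im[:,:,0]>140)&(im[:,:,1]<70)&(im[:,:,2]<70)).astype(np.uint8)
n,l,s,ce=cv2.connectedComponentsWithStats(m)
for k in range(1,n):
    if s[k,4]>25: print(ce[k],hit('side',ce[k],.092))
E
```

```text
time: 16.88
position: [0.3819, -0.2553, 0.1665]
tool_rot: [-0.506, -0.492, 0.508, -0.494]
ft_force: [0.0, 0.3, -0.7]
grip_width: 0.0004
t 16.88 tcp [ 0.3819 -0.2553  0.1665] gp [ 0.3818 -0.2552  0.1855] F [ 0.   0.3 -0.7] q [-0.83  0.4   1.9  -0.    0.84 -0.8 ]
cols x,y,z [[0.001, -0.004, -1.0], [1.0, -0.028, 0.001], [-0.028, -1.0, 0.004]]
[396.42857143 169.94285714] [ 0.84671931 -0.06802472]
[274.16666667 215.14285714] [ 0.48426396 -0.25456968]
[502.34545455 328.65454545] [ 0.86315394 -0.63996819]
```

View pics/f.png

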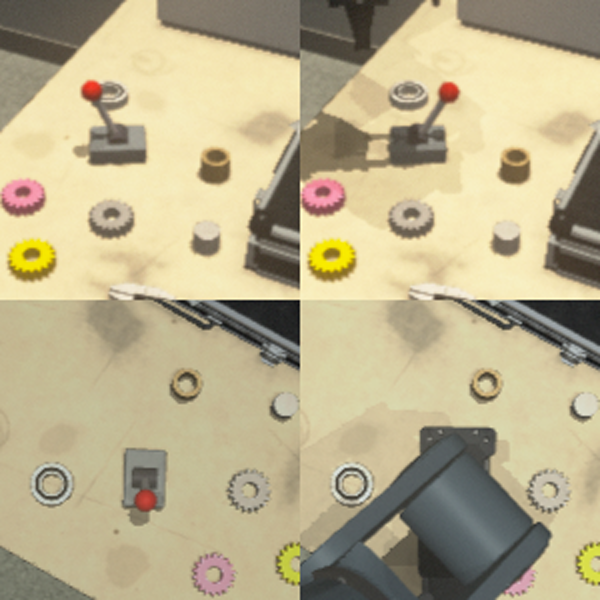

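The lever is fully over: the ball is at x ≈ 0.484, against about 0.481 expected. The parts look unmoved and the arm is clear.

```bash
python3 -c "from rig import robot;print(robot.hand_in())"
```

```text
the job is handed in; nothing more can be done
None
```

I pointed at the bronze bushing and then the grey toothed gear, and held still over each for more than two seconds. Then I pushed the lever to its end stop, backed away and handed the job in at about 17 s; no verdict was reported.

- **Bushing:** the grasp point settled about 84 mm above the bench and about 5 mm from the measured middle. That puts the fingertips about 35 mm over its top, slightly more than the two to three centimetres asked for but inside the judged 50–105 mm.
- **Gear:** the grasp point settled about 69 mm above the bench and about 1 mm from the measured middle. The fingertips were about 34 mm over its top, again slightly high but inside the judged 36–91 mm.
- **Lever:** the force rose to about 8 N and the arm stopped advancing, which I took as the end stop. Afterwards the side camera put the ball at x = 0.484 m, against about 0.481 m expected for the far end.
- **Parts:** the before and after pictures show all four parts where they were. This was a check by eye, and I saw no sign of contact with them.

**Disagreement:** the first wrist-camera reading of the bushing was about 10 mm off in y from the top and side cameras. The arm was still settling and that camera looked about 5 pixels off, so I used the average of the top and side readings. The side views during both dwells showed the fingertips over the right parts.

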